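# Swap three mixed-up heat sinks into their own retention frames

### The job

The three finned heat sinks were stood on the wrong circuit boards: the black frame on each board takes only the sink of its own outline (square, round or oblong). Put one sink aside on the empty green tray, not on the bench, and swap them round until each sits level and fully down inside its own frame. Leave the flux bottle and the solder spool close behind the boards standing where they are.

Things in the scene. Friction and masses are not known exactly. Their poses are not given: they have to be found in the camera images.
- heatsink_square: Square pin-fin heat sink, 58 x 58 mm, 40 mm high. Aluminium, about 0.18 kg. Origin: centre of its underside, z up. Grip its sides from above, fingertips 10 mm or more above its underside to clear the frames. x and y lie along its sides; it fits its frame in any of the four quarter turns. It starts on the rim of the round frame. Carry it low: a lamp hangs over the back of the bench.
- heatsink_round: Round heat sink with radial fins, 65 mm diameter, 40 mm high. Aluminium, about 0.18 kg. Origin: centre of its underside, z up. Grip its sides from above, fingertips 10 mm or more above its underside to clear the frames. Any turn fits. It starts on the rim of the oblong frame. Carry it low: a lamp hangs over the back of the bench.
- heatsink_oblong: Oblong straight-finned heat sink, 40 (x) x 86 (y) mm, 40 mm high. Aluminium, about 0.18 kg. Origin: centre of its underside, z up. Grip its sides from above, fingertips 10 mm or more above its underside to clear the frames. Grip it across the 40 mm; it fits either way round. It starts on the rim of the square frame. Carry it low: a lamp hangs over the back of the bench.
- board_square: Green board with square black frame in its middle, opening 63 x 63 mm, sides along x and y. Rim 19 mm above the bench; the opening is 3 mm wider a side at the rim, upright below z 14.5. A sink home in it has its origin 12 mm above the bench; a wrong one stays up at about 19. Board parts are below 18 mm. On a fixed steel plate 106 (x) x 126 (y) x 10 mm. Origin: underside centre, on the bench.
- board_round: Green board with round black frame in its middle, opening 70 mm diameter. Rim 19 mm above the bench; the opening is 3 mm wider a side at the rim, upright below z 14.5. A sink home in it has its origin 12 mm above the bench; a wrong one stays up at about 19. Board parts are below 18 mm. On a fixed steel plate 106 (x) x 126 (y) x 10 mm. Origin: underside centre, on the bench.
- board_oblong: Green board with oblong black frame in its middle, opening 45 (x) x 91 (y) mm. Rim 19 mm above the bench; the opening is 3 mm wider a side at the rim, upright below z 14.5. A sink home in it has its origin 12 mm above the bench; a wrong one stays up at about 19. Board parts are below 18 mm. On a fixed steel plate 106 (x) x 126 (y) x 10 mm. Origin: underside centre, on the bench.
- green_tray_3: Empty green moulded tray in the row with the boards (another lies far to the left), 110 (x) x 150 (y) x 12 mm, flat enough on top to stand a sink in its middle at 12 mm above the bench; it does not move. Origin: centre of its underside. The free spot.
- flux_bottle: Small white flux bottle with a red top and a needle, 34 mm wide, 95 mm tall, standing loose close behind the row of boards (others of its kind, farther back, do not matter). Origin: centre of its underside.
- solder_spool: Reel of solder wire, 62 mm diameter, 48 mm high, standing loose close behind the row of boards (others of its kind, farther back, do not matter). Origin: centre of its underside.

How it is judged:
By the outcome, as a careful person would: the job done as asked, in the order asked, and still so for the second after the job is handed in, with the robot touching nothing.
It also fails if it takes over 102 s, if anything falls off the work surface, if the arm or the gripper's body presses on something with over 40 N, if the wrist force passes 120 N, or if a joint passes its speed limit or range.

### The arm

A 6-joint arm with a two-finger parallel gripper is mounted at the origin on a cart in front of the work surface, level with it; the furniture and walls round the work are solid. World frame = base frame: x ahead of the robot, y to its left, z up, the work surface at z = 0. Lengths are in mm, angles in rad, forces in N, time in s.
With the tool pointing down it reaches from about 400 to 925 mm from the base axis. Payload 12.5 kg.
Tool frame: the origin (TCP) lies on the mounting face of the last link; the fingertips stand 190 mm ahead of it and the grasp point (between the pads) lies 171 mm ahead of it; z points along the fingers, y is the line along which they close (so a half turn about z gives the same grasp; the last joint's range is limited). The gripper opens to 95 mm and grips with 3 to 60 N. Pads are 20 mm wide; open, the fingers measure 119 mm over their backs; the gripper's body (75 mm by 180 mm) begins 59 mm behind the grasp point.
Start: joints at [-1.397, 0.491, 1.559, -0, 1.092, -0.106], TCP at [172.622, -600.688, 404.761] pointing down, gripper open.
Joint ranges: [-3.1, 3.1], [-0.84, 2.19], [0.05, 2.79], [-1.13, 4.28], [0.06, 2.93], [-2.69, 2.69]. Speed limits (rad/s): [2.22, 2.22, 2.79, 3.14, 3.14, 3.14].

### API

Orientations are given as [roll, pitch, yaw] about the fixed x, y, z axes, in that order (R = Rz(yaw) Ry(pitch) Rx(roll)).
In Python, from cell import * gives the robot as it stands.
- The arm moves only by the tool arm_command, never from a script. Its argument "rows" is a list that holds one entry, the list of rows, each a list of 7 numbers: the shift along the tool's x, y, z normalised to -1 to 1, where 1 is 0.15 m, then the turn, a rotation vector about the tool's x, y, z normalised to -1 to 1, where 1 is 360 degrees, then the opening, from -1 (shut) to 1 (fully open). A call has 1 to 10 rows; each row is the pose to reach, as a shift and turn from the pose commanded when the call began, along the tool's axes at that moment, turning the shorter way round; what a row does not reach only later rows make up. A row lasts 1/12 s, in which the tool goes at most 41.7 mm and 7.16 degrees, less where a joint would pass 70% of its speed; a pose out of reach is approached as far as the arm can. A call with a number of a shift or a turn outside -1 to 1 is refused whole. A call with a gripper value outside its range is refused whole. The fingers move at their own pace and stop on an object; the grip force is fixed at half the most. Time passes only in rows, so rows that repeat a pose let the fingers close. It gives the time, the measured TCP pose, the force, the opening and the grip force at its end, in the units of the state.
- state(): the state, without advancing time (a new reading comes with each control period).
- read_camera(name): name is "scene" or "side" or "wrist"; returns (picture, depth): 400x640x3 uint8, red, green, blue; 400x640 float32, mm along the optical axis (not along the pixel's ray), 0 where there is no reading.
- get_calibration(name): a dict with "camera_matrix" (3x3 intrinsics, pixels), "position" and "orientation" of the camera in the world; the wrist camera has in their place "hand_eye" (4x4, takes a point from camera to tool coordinates, whose origin is the TCP and whose axes are the flange's). Camera axes: x right, y up, looking along -z (the intrinsics and any distortion apply to the point x, -y, -z); pixel columns grow to the right and rows downward; lengths in mm; the calibration is good to about 2 mm. A picture is of the moment at which its call begins: read the wrist's pose just before it. get_calibration takes no time and is no camera call.
- job_done(): hands the job in; it is judged then, once.
The state is a dict: "t": time; "joints": joint angles; "qvel": joint speeds; "tau": joint torques, N m; "eef_pos": TCP position; "tcp_rot": TCP orientation; "ft_force": force on the tool from outside, world axes, zero at the start; "moment": the same for the moment, N m; "opening": opening from 0.0 (shut) to 1.0 (fully open); "grip_force": force on a finger pad.
Only numpy, scipy, OpenCV 4.12 (cv2) and the standard library are available. Lean on these libraries where they do the work, as an engineer would, in place of code of your own. Each camera call takes 0.05 s, during which the arm holds its last target. There are 200 camera calls.

## Working session

There is one attempt and no reset: what is moved stays moved. The work goes in short steps, Python scripts to look and compute and a tool call to move; the robot and the scene stay as the last step left them, time stands still between calls to the robot, and variables do not carry over. Pictures are saved under pics/ and viewed, at most 14 in all, crops included, and the job is handed in when it is done.

Besides the shell and the picture viewer there is one more tool, called after "Emit:" as name([rows], argument=value, ...), one row to a line, values as JSON. arm_command: Moves the arm, as the interface text tells. Its arguments: {"type":"object","properties":{"rows":{"type":"array","items":{"type":"array","items":{"type":"array","items":{"type":"number","minimum":-1,"maximum":1}}}}},"required":["rows"]}

```bash
mkdir -p pics; python3 - <<'E'
from cell import *
import cv2,numpy as np
print(state())
for n in("scene","side"):
    p,d=read_camera(n); cv2.imwrite(f"pics/{n}0.png",p[:,:,::-1]); np.save(f"pics/{n}0.npy",d)
    print(get_calibration(n))
print(get_calibration("wrist"))
E
```

```text
{'t': 0.0, 'joints': array([-1.39655834e+00,  4.91555560e-01,  1.55944805e+00, -4.59099919e-05,
        1.09170274e+00, -1.05618208e-01]), 'qvel': array([ 0.00173156, -0.00132377,  0.00159294,  0.00140725, -0.00052387,
        0.00013477]), 'tau': array([-2.87003437e-03, -6.12642145e+01, -2.58185613e+01,  6.90490636e-02,
        4.81279241e-02, -1.15639596e-04]), 'eef_pos': array([ 172.63766119, -600.64862509,  404.16460132]), 'tcp_rot': array([-3.14048087e+00, -7.69171430e-05,  2.79877340e-01]), 'ft_force': array([-0.12408439, -0.04253754, -0.26839321]), 'moment': array([ 0.04335851, -0.04657458, -0.03148969]), 'grip_force': 0.0, 'opening': 1.000961277856858}
{'camera_matrix': array([[402.34679406,   0.        , 313.19232275],
       [  0.        , 402.34679406, 194.16556387],
       [  0.        ,   0.        ,   1.        ]]), 'position': array([-128.03187664,  699.25623686,  646.05131632]), 'orientation': array([ 1.03312229,  0.01333016, -2.37043723])}
{'camera_matrix': array([[454.10483139,   0.        , 320.6217082 ],
       [  0.        , 454.10483139, 198.5203406 ],
       [  0.        ,   0.        ,   1.        ]]), 'position': array([ 532.16059998, -905.03853816,  445.22923706]), 'orientation': array([ 1.18007268, -0.02398314, -0.05323004])}
{'camera_matrix': array([[308.7901438 ,   0.        , 320.74282734],
       [  0.        , 308.7901438 , 195.63972614],
       [  0.        ,   0.        ,   1.        ]]), 'hand_eye': array([[ 2.62555376e-04,  9.67565807e-01,  2.52618962e-01,
         7.15069496e+01],
       [ 9.99999956e-01, -2.19139699e-04, -1.99997989e-04,
         1.52454603e-01],
       [-1.38152373e-04,  2.52619004e-01, -9.67565822e-01,
         1.85780189e+01],
       [ 0.00000000e+00,  0.00000000e+00,  0.00000000e+00,
         1.00000000e+00]])}
```

View pics/scene0.png

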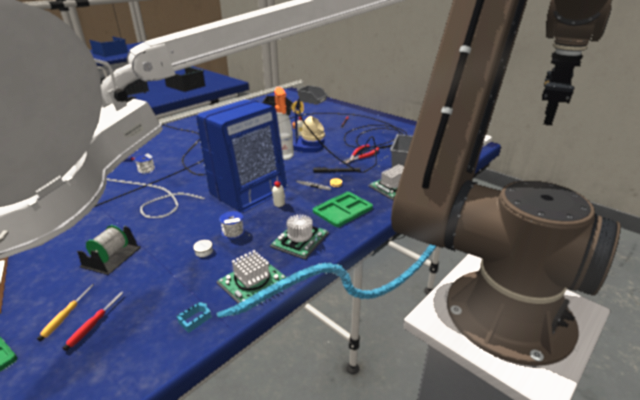

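View pics/side0.png

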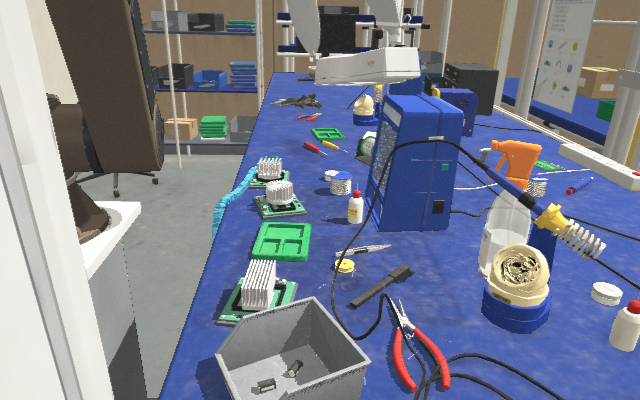

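Side view shows oblong sink (260,285), tray (282,241), round sink (280,193), square sink (269,168), flux bottle (356,207), spool (341,184). Now I convert to world positions.

```bash
cat > h.py <<'E'
import numpy as np,cv2
from scipy.spatial.transform import Rotation as R
from cell import *
def cloud(n,d,s=None):
    c=get_calibration(n);K=c["camera_matrix"];h,w=d.shape
    u,v=np.meshgrid(np.arange(w),np.arange(h))
    P=np.dstack([(u-K[0,2])/K[0,0]*d,-(v-K[1,2])/K[1,1]*d,-d])
    if n=="wrist":
        T=c["hand_eye"];P=P@T[:3,:3].T+T[:3,3]
        r,t=R.from_euler("xyz",s["tcp_rot"]),s["eef_pos"]
    else: r,t=R.from_euler("xyz",c["orientation"]),c["position"]
    P=P@r.as_matrix().T+t; P[d<=0]=np.nan
    return P
E
python3 - <<'E'
from h import *
for n in("side","scene"):
    P=cloud(n,np.load(f"pics/{n}0.npy"))
    L={"side":dict(obl=(260,270),tray=(282,241),tl=(262,226),tr=(310,226),bl=(252,258),br=(303,260),rnd=(280,186),sq=(269,162),bot=(356,212),spool=(341,190),bench=(320,280),cab=(415,200)),
    "scene":dict(sq=(252,265),rnd=(299,225),tray=(343,209),bot=(279,200),spool=(232,228),obl=(393,175))}[n]
    for k,(u,v) in L.items(): print(n,k,P[v,u].round(1))
# top-down map
P=cloud("side",np.load("pics/side0.npy")).reshape(-1,3)
I=cv2.imread("pics/side0.png").reshape(-1,3)
m=(P[:,2]>-20)&(P[:,2]<150)&(P[:,0]>300)&(P[:,0]<900)&(P[:,1]>-500)&(P[:,1]<500)
P,I=P[m],I[m];o=np.argsort(P[:,2]);P,I=P[o],I[o]
M=np.zeros((600,800,3),np.uint8)
for p,c in zip(P,I): cv2.circle(M,(int((400-p[1])*.8),int((900-p[0])*1)),2,c.tolist(),-1)
M=M[:600]
cv2.imwrite("pics/top.png",M)
E
```

```text
side obl [ 476.6 -257.2   50.9]
side tray [507.7 -80.2  11.1]
side tl [463.  -15.   13.5]
side tr [566.9 -12.8  12.3]
side bl [ 451.4 -134.     2.8]
side br [ 549.5 -143.4    3.2]
side rnd [498.5 111.6  57.9]
side sq [461.3 323.7  49.4]
side bot [670.6  17.9  31.9]
side spool [654.4 195.2  15.5]
side bench [ 5.788e+02 -2.098e+02  5.000e-01]
side cab [787.6 -29.9  81.2]
scene sq [463.6 300.3  45.3]
scene rnd [483.5 132.7  59.5]
scene tray [501.4 -60.7   8.1]
scene bot [657.2  48.5  22.8]
scene spool [630.2 236.2  32.6]
scene obl [ 464.6 -252.2   58.5]
```

```bash
python3 - <<'E'
from h import *
for n in("side","scene"):
    P=cloud(n,np.load(f"pics/{n}0.npy")).reshape(-1,3)
    m=(P[:,2]>110)&(P[:,2]<900)&(P[:,0]>100)&(P[:,0]<900)&(P[:,1]>-900)&(P[:,1]<700)
    Q=P[m]; k,i,c=np.unique((Q//100).astype(int)[:,:2],axis=0,return_inverse=True,return_counts=True)
    i=i.ravel()
    for j,(a,b) in enumerate(k):
        if c[j]>8: print(n,a*100,b*100,c[j],Q[i==j,2].min().round(),Q[i==j,2].max().round())
E
```

```text
side 100 -200 2024 283.0 451.0
side 100 -100 3270 130.0 297.0
side 100 0 36 127.0 265.0
side 200 -200 5507 291.0 455.0
side 200 -100 4007 132.0 456.0
side 200 0 483 124.0 408.0
side 400 -900 27808 356.0 446.0
side 500 400 166 390.0 474.0
side 500 500 586 232.0 476.0
side 500 600 486 225.0 477.0
side 600 -200 155 110.0 195.0
side 600 0 124 453.0 468.0
side 600 100 14 447.0 453.0
side 600 400 357 248.0 423.0
side 600 500 686 229.0 387.0
side 600 600 43 211.0 301.0
side 700 -200 211 189.0 249.0
side 700 -100 2656 110.0 468.0
side 700 0 1206 111.0 470.0
side 700 100 794 110.0 473.0
side 700 200 326 292.0 475.0
side 700 300 1192 270.0 410.0
side 700 400 527 246.0 347.0
side 700 500 17 245.0 330.0
side 700 600 47 211.0 223.0
side 800 -400 295 110.0 126.0
side 800 -300 1508 110.0 252.0
side 800 -200 698 111.0 254.0
side 800 -100 2441 110.0 275.0
side 800 0 246 269.0 275.0
side 800 100 92 269.0 275.0
side 800 300 891 274.0 465.0
side 800 400 34 254.0 444.0
side 800 500 43 242.0 254.0
side 800 600 35 216.0 238.0
scene 100 -700 61 216.0 527.0
scene 100 -600 2693 214.0 542.0
scene 100 -500 1152
[... 529 characters left out ...]
5.0
scene 600 -300 113 504.0 543.0
scene 600 -200 799 112.0 549.0
scene 600 -100 1182 471.0 550.0
scene 600 0 1295 455.0 537.0
scene 600 100 704 445.0 521.0
scene 600 400 326 252.0 417.0
scene 600 500 2212 227.0 381.0
scene 600 600 1821 210.0 304.0
scene 700 -200 50 196.0 249.0
scene 700 -100 544 110.0 539.0
scene 700 0 1849 110.0 535.0
scene 700 100 2801 110.0 519.0
scene 700 200 1760 412.0 503.0
scene 700 300 3230 270.0 486.0
scene 700 400 1715 256.0 472.0
scene 800 -400 25 111.0 126.0
scene 800 -300 98 110.0 223.0
scene 800 -200 332 110.0 255.0
scene 800 -100 39 267.0 274.0
scene 800 0 219 267.0 276.0
scene 800 100 722 110.0 276.0
scene 800 300 160 352.0 469.0
scene 800 400 55 350.0 395.0
```

Emit:
arm_command([
  [[0.9, -0.78, 0.15, 0, 0, 0.0446, 1], [0.9, -0.78, 0.15, 0, 0, 0.0446, 1], [0.9, -0.78, 0.15, 0, 0, 0.0446, 1], [0.9, -0.78, 0.15, 0, 0, 0.0446, 1], [0.9, -0.78, 0.15, 0, 0, 0.0446, 1], [0.9, -0.78, 0.15, 0, 0, 0.0446, 1]],
])

```text
t: 0.6
eef_pos: [271.4, -448.6, 382.0]
tcp_rot: [-3.14, 0.0, 0.003]
ft_force: [0.1, -0.5, 0.2]
opening: 1.003
grip_force: 0.0
```

Emit:
arm_command([
  [[0.66, -1, 0.17, 0, 0, 0, 1], [0.66, -1, 0.17, 0, 0, 0, 1], [0.66, -1, 0.17, 0, 0, 0, 1], [0.66, -1, 0.17, 0, 0, 0, 1], [0.66, -1, 0.17, 0, 0, 0, 1]],
])

```text
t: 1.02
eef_pos: [370.4, -298.9, 356.2]
tcp_rot: [-3.141, 0.0, 0.001]
ft_force: [0.1, -1.3, 0.4]
opening: 1.006
grip_force: 0.0
```

Emit:
arm_command([
  [[0.66, -1, 0.17, 0, 0, 0, 1], [0.66, -1, 0.17, 0, 0, 0, 1], [0.66, -1, 0.17, 0, 0, 0, 1], [0.66, -1, 0.17, 0, 0, 0, 1], [0.66, -1, 0.17, 0, 0, 0, 1], [0.66, -1, 0.17, 0, 0, 0, 1], [0.66, -1, 0.17, 0, 0, 0, 1]],
])

```text
t: 1.6
eef_pos: [468.7, -151.6, 331.0]
tcp_rot: [3.141, 0.0, 0.001]
ft_force: [-0.2, -0.1, 0.7]
opening: 1.0
grip_force: 0.0
```

```bash
cat >> h.py <<'E'
def snap(tag):
    s=state(); p,d=read_camera("wrist"); print(s["t"],s["eef_pos"].round(1),s["tcp_rot"].round(4))
    cv2.imwrite(f"pics/{tag}.png",p[:,:,::-1]); P=cloud("wrist",d,s); np.save(f"pics/{tag}P.npy",P); return p,P
E
python3 - <<'E'
from h import *
snap("w1")
E
```

```text
1.6 [ 468.7 -151.6  331. ] [3.1413e+00 2.0000e-04 1.1000e-03]
```

View pics/w1.png

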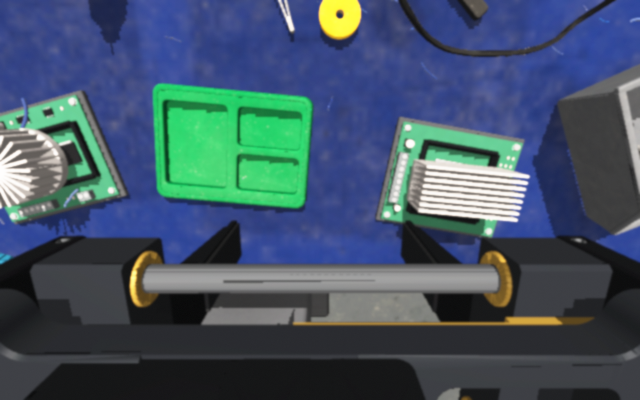

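Wrist view: tray (232,147) clear, square board corners (400,118),(523,137),(495,237),(377,220) with oblong sink at (470,190), oblong board partly at left (60,160). I'll survey the other two.

Emit:
arm_command([
  [[-0.1, -1, 0, 0, 0, 0, 1], [-0.1, -1, 0, 0, 0, 0, 1], [-0.1, -1, 0, 0, 0, 0, 1], [-0.1, -1, 0, 0, 0, 0, 1]],
])

```text
t: 1.98
eef_pos: [452.4, -0.3, 331.5]
tcp_rot: [3.142, -0.0, -0.002]
ft_force: [0.3, -0.6, -0.6]
opening: 1.0
grip_force: 0.0
```

Emit:
arm_command([
  [[-0.2, -1, 0, 0, 0, 0, 1], [-0.2, -1, 0, 0, 0, 0, 1], [-0.2, -1, 0, 0, 0, 0, 1], [-0.2, -1, 0, 0, 0, 0, 1], [-0.2, -1, 0, 0, 0, 0, 1], [-0.2, -1, 0, 0, 0, 0, 1], [-0.2, -1, 0, 0, 0, 0, 1], [-0.2, -1, 0, 0, 0, 0, 1]],
])

```text
t: 2.65
eef_pos: [423.9, 147.4, 331.3]
tcp_rot: [3.141, -0.0, -0.003]
ft_force: [-0.0, -0.8, 0.1]
opening: 1.0
grip_force: 0.0
```

Emit:
arm_command([
  [[-0.1, -0.55, 0, 0, 0, 0, 1], [-0.1, -0.55, 0, 0, 0, 0, 1], [-0.1, -0.55, 0, 0, 0, 0, 1], [-0.1, -0.55, 0, 0, 0, 0, 1], [-0.1, -0.55, 0, 0, 0, 0, 1], [-0.1, -0.55, 0, 0, 0, 0, 1]],
])

```text
t: 3.15
eef_pos: [408.9, 230.1, 331.2]
tcp_rot: [3.141, 0.0, -0.002]
ft_force: [0.7, 0.5, -0.4]
opening: 0.997
grip_force: 0.0
```

```bash
python3 - <<'E'
from h import *
snap("w2")
E
```

```text
3.15 [408.9 230.1 331.2] [ 3.1413e+00  1.0000e-04 -2.4000e-03]
```

View pics/w2.png

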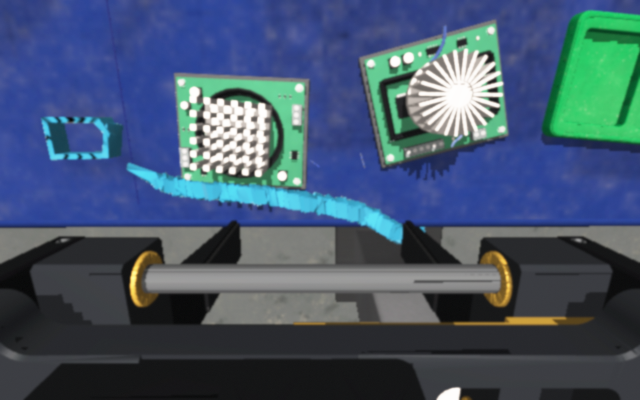

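Round board (242,130) with square sink (233,135); oblong board (433,95) with round sink (457,92); hose runs in front of the round board. Now fit the poses.

```bash
cat > fit.py <<'E'
from h import *
def comp(P,mask,seed):
    n,l=cv2.connectedComponents(mask.astype(np.uint8)); u,v=seed
    return P[l==l[v,u]] if l[v,u] else np.zeros((0,3))
def rect(Q):
    return cv2.minAreaRect(Q[:,:2].astype(np.float32))
def quad(P,uv,z,K=None):
    pass
def pix(tag,s,uv,z):
    """rays through pixels uv met with plane z; s=(pos,rot)"""
    c=get_calibration("wrist");K=c["camera_matrix"];T=c["hand_eye"];r=R.from_euler("xyz",s[1]).as_matrix()
    uv=np.array(uv,float);d=np.c_[(uv[:,0]-K[0,2])/K[0,0],-(uv[:,1]-K[1,2])/K[1,1],-np.ones(len(uv))]
    o=r@T[:3,3]+s[0];d=d@T[:3,:3].T@r.T
    return o+d*((z-o[2])/d[:,2])[:,None]
E
python3 - <<'E'
from fit import *
S={"w1":([468.7,-151.6,331.],[3.1413,2e-4,.0011]),"w2":([408.9,230.1,331.2],[3.1413,1e-4,-.0024])}
for tag,(u0,u1,v0,v1),nm in [("w1",(370,540,100,245),"sqboard/obl"),("w2",(165,320,65,195),"rndboard/sq"),("w2",(350,520,10,175),"oblboard/rnd"),("w1",(140,325,75,220),"tray")]:
    P=np.load(f"pics/{tag}P.npy"); I=cv2.imread(f"pics/{tag}.png")
    A=P[v0:v1,u0:u1]; print(nm,"bench z",np.nanpercentile(A[...,2],5).round(1))
    im=I[v0:v1,u0:u1].astype(int); z=A[...,2]
    print(" board",rect(A[(z>5)&(z<25)]))
    top=A[(z>46)]
    if len(top): print(" top z",np.percentile(top[:,2],[5,50,90,98]).round(1)," rect",rect(top))
    m=(z>16.5)&(z<21)&(im.max(2)<60); print(" rim n",m.sum(),np.median(A[m],0) if m.any() else "", rect(A[m]) if m.sum()>5 else "")
S1,S2=S["w1"],S["w2"]
def q(nm,s,uv,z):
    w=pix(0,s,uv,z)[:,:2]; e=np.linalg.norm(np.roll(w,-1,0)-w,axis=1); 
    a=[np.degrees(np.arctan2(*(w[(i+1)%4]-w[i])[::-1])).round(1) for i in range(4)]
    print(nm,w.mean(0).round(1),e.round(1),a)
q("sq",S1,[(400,118),(523,137),(495,237),(377,220)],10)
q("rnd",S2,[(175,73),(309,79),(305,187),(179,183)],10)
q("obl",S2,[(360,57),(495,20),(508,134),(382,168)],10)
q("tray",S1,[(155,84),(312,97),(305,207),(158,196)],12)
E
python3 - <<'E'
import cv2
a=cv2.imread("pics/w2.png");b=cv2.imread("pics/w1.png")
f=lambda i:cv2.resize(i,None,fx=2.6,fy=2.6,interpolation=cv2.INTER_CUBIC)
import numpy as np
A=a[60:200,165:320];B=a[10:170,350:520]
cv2.imwrite("pics/c1.png",np.hstack([f(A[:140,:150]),f(B[:140,:157])]))
E
```

```text
sqboard/obl bench z 0.6
 board ((476.4400634765625, -279.15496826171875), (126.14203643798828, 106.03353118896484), 80.12147521972656)
 top z [ 47.6  59.7 173.6 229.4]  rect ((478.7296447753906, -260.1754150390625), (125.71368408203125, 41.66734313964844), 83.20824432373047)
 rim n 670 [ 502.79305903 -281.56747575   19.35717563] ((475.9647216796875, -278.5537109375), (74.45124053955078, 73.16708374023438), 80.47976684570312)
rndboard/sq bench z 0.9
 board ((460.4769592285156, 308.24810791015625), (154.9839630126953, 114.41969299316406), 88.9879379272461)
 top z [47.5 59.1 60.8 61.4]  rect ((463.3788146972656, 306.1324157714844), (58.55415725708008, 58.008392333984375), 84.02081298828125)
 rim n 565 [477.79373003 294.64253942  19.19007487] ((463.9698791503906, 304.50384521484375), (80.4166488647461, 75.55105590820312), 38.531150817871094)
oblboard/rnd bench z 0.5
 board ((498.5028381347656, 122.09690856933594), (110.94698333740234, 126.62973022460938), 14.485721588134766)
 top z [48.9 58.8 60.9 61.5]  rect ((496.2642822265625, 121.58467102050781), (64.26699829101562, 64.49568939208984), 52.66566467285156)
 rim n 687 [489.07921026 159.38989031  19.23111761] ((495.3895568847656, 121.8813247680664), (55.07709503173828, 101.32823181152344), 14.557272911071777)
tray bench z 0.6
 board ((508.7986755371094, -65.67266082763672), (149.0178680419922, 109.06391906738281), 84.87926483154297)
 rim n 0  
sq [ 477.3 -279.5] [121.1 104.  126.1 103.7] [np.float64(-98.4), np.float64(173.3), np.float64(81.5), np.float64(-9.4)]
rnd [463.9 305.5] [123.  102.3 126.3 103.5] [np.float64(-92.5), np.float64(177.1), np.float64(88.0), np.float64(-4.7)]
obl [496.1 122.2] [121.9 102.3 124.2 104.7] [np.float64(-75.8), np.float64(-165.0), np.float64(105.3), np.float64(13.7)]
tray [508.7 -66.7] [144.6 106.8 148.1 107. ] [np.float64(-94.4), np.float64(175.9), np.float64(85.6), np.float64(-6.0)]
```

View pics/c1.png

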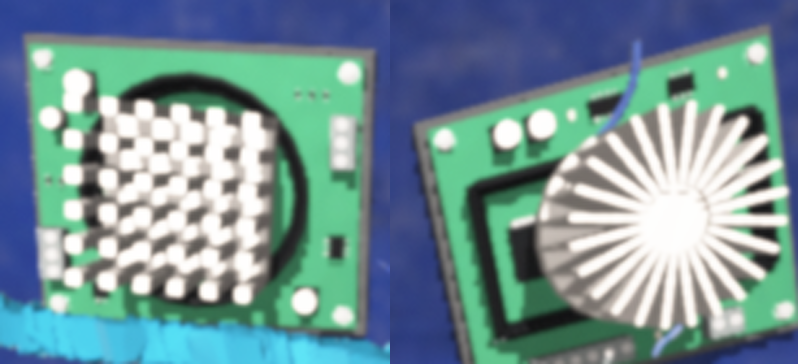

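Emit:
arm_command([
  [[0.363, -0.507, 0.35, 0, 0, 0.0163, 1], [0.363, -0.507, 0.35, 0, 0, 0.0163, 1], [0.363, -0.507, 0.35, 0, 0, 0.0163, 1], [0.363, -0.507, 0.35, 0, 0, 0.0163, 1], [0.363, -0.507, 0.35, 0, 0, 0.0163, 1], [0.363, -0.507, 0.35, 0, 0, 0.0163, 1]],
])

```text
t: 3.7
eef_pos: [462.8, 306.3, 278.8]
tcp_rot: [3.141, 0.001, -0.104]
ft_force: [0.0, -0.5, -0.2]
opening: 1.001
grip_force: 0.0
```

```bash
python3 - <<'E'
from fit import *
from scipy.optimize import least_squares
P=np.load("pics/w1P.npy")[100:245,370:540]; z=P[...,2]; m=(z>50)&(z<64); 
n,l,st,_=cv2.connectedComponentsWithStats(m.astype(np.uint8)); print(st[:,4])
print("obl",rect(P[(l==1+np.argmax(st[1:,4]))]))
P=np.load("pics/w2P.npy")[65:195,165:320]; I=cv2.imread("pics/w2.png")[65:195,165:320]; z=P[...,2]
m=(z>17)&(z<21)&(I.max(2)<60); Q=P[m][:,:2]; d=np.linalg.norm(Q-[464,305],axis=1); Q=Q[(d>34)&(d<43)]
r=least_squares(lambda p:np.hypot(*(Q-p[:2]).T)-p[2],[464,305,38],loss="soft_l1"); print("round frame",r.x)
s=state();print(s["t"],s["eef_pos"],s["tcp_rot"])
I,P=snap("w3"); z=P[...,2]; m=(z>55)&(z<64)&(np.abs(P[...,0]-463)<50)&(np.abs(P[...,1]-306)<50); print("sq",rect(P[m]),m.sum())
E
```

```text
[21087   384   397   425   436   458  1463]
obl ((462.931640625, -277.98583984375), (86.65188598632812, 13.314749717712402), 84.36494445800781)
round frame [462.96371886 306.04160601  38.32546119]
3.7 [462.806866   306.34061287 278.81146485] [ 3.14100647e+00  6.13815375e-04 -1.03928973e-01]
3.7 [462.8 306.3 278.8] [ 3.141e+00  6.000e-04 -1.039e-01]
sq ((463.4978332519531, 306.2101745605469), (58.08462142944336, 58.551048278808594), 84.13485717773438) 2109
```

View pics/w3.png

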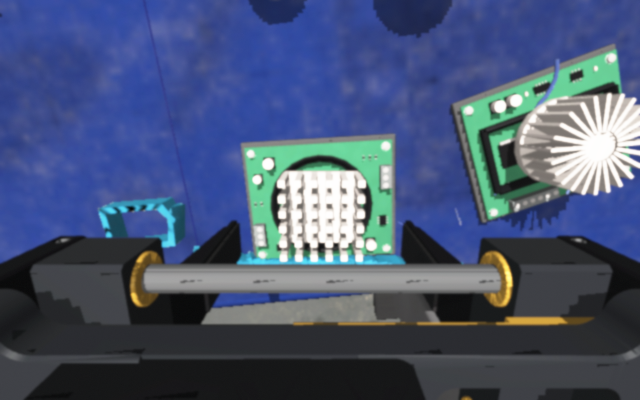

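Gripper straddles the square sink squarely (322,215); descend and grip.

Emit:
arm_command([
  [[0, 0, 0.13, 0, 0, 0, 1], [0, 0, 0.26, 0, 0, 0, 1], [0, 0, 0.39, 0, 0, 0, 1], [0, 0, 0.39, 0, 0, 0, 1], [0, 0, 0.39, 0, 0, 0, 1]],
])

```text
t: 4.17
eef_pos: [462.8, 306.8, 220.6]
tcp_rot: [3.141, 0.001, -0.104]
ft_force: [-0.4, -0.7, -0.3]
opening: 0.998
grip_force: 0.0
```

Emit:
arm_command([
  [[0, 0, 0, 0, 0, 0, -1], [0, 0, 0, 0, 0, 0, -1], [0, 0, 0, 0, 0, 0, -1], [0, 0, 0, 0, 0, 0, -1], [0, 0, 0, 0, 0, 0, -1], [0, 0, 0, 0, 0, 0, -1], [0, 0, 0, 0, 0, 0, -1]],
])

```text
t: 4.75
eef_pos: [462.8, 307.5, 220.3]
tcp_rot: [-3.142, -0.0, -0.103]
ft_force: [-0.7, 0.3, 1.8]
opening: 0.609
grip_force: 30.0
```

Emit:
arm_command([
  [[0, 0, -0.1, 0, 0, 0, -1], [0, 0, -0.2, 0, 0, 0, -1], [0, 0, -0.3, 0, 0, 0, -1], [0, 0, -0.38, 0, 0, 0, -1], [0, 0, -0.38, 0, 0, 0, -1]],
])

```text
t: 5.17
eef_pos: [463.0, 307.7, 279.0]
tcp_rot: [-3.14, -0.002, -0.103]
ft_force: [0.8, 0.1, -1.8]
opening: 0.607
grip_force: 30.0
```

Emit:
arm_command([
  [[0.03, 0.12, 0, 0, 0, 0, -1], [0.07, 0.3, 0, 0, 0, 0, -1], [0.11, 0.48, 0, 0, 0, 0, -1], [0.15, 0.65, 0, 0, 0, 0, -1], [0.187, 0.813, 0, 0, 0, 0, -1]],
])

```text
t: 5.58
eef_pos: [478.0, 182.0, 276.3]
tcp_rot: [3.141, 0.001, -0.103]
ft_force: [0.5, 0.2, -2.1]
opening: 0.613
grip_force: 30.0
```

Emit:
arm_command([
  [[0.04, 0.17, 0, 0, 0, 0, -1], [0.08, 0.34, 0, 0, 0, 0, -1], [0.12, 0.51, 0, 0, 0, 0, -1], [0.16, 0.68, 0, 0, 0, 0, -1], [0.187, 0.813, 0, 0, 0, 0, -1]],
])

```text
t: 6.0
eef_pos: [493.6, 57.4, 276.4]
tcp_rot: [3.141, 0.001, -0.103]
ft_force: [0.3, 0.1, -2.3]
opening: 0.609
grip_force: 30.0
```

Emit:
arm_command([
  [[0.04, 0.17, 0, 0, 0, 0, -1], [0.08, 0.34, 0, 0, 0, 0, -1], [0.12, 0.51, 0, 0, 0, 0, -1], [0.16, 0.68, 0, 0, 0, 0, -1], [0.187, 0.78, 0, 0, 0, 0, -1], [0.187, 0.813, 0, 0, 0, 0, -1], [0.187, 0.813, 0, 0, 0, 0, -1], [0.187, 0.813, 0, 0, 0, 0, -1]],
])

```text
t: 6.67
eef_pos: [508.7, -64.6, 276.7]
tcp_rot: [-3.141, 0.001, -0.103]
ft_force: [-0.1, -0.2, -2.5]
opening: 0.609
grip_force: 30.0
```

Emit:
arm_command([
  [[0, 0, 0.12, 0, 0, 0, -1], [0, 0, 0.24, 0, 0, 0, -1], [0, 0, 0.34, 0, 0, 0, -1], [0, 0, 0.38, 0, 0, 0, -1], [0, 0, 0.4, 0, 0, 0, -1], [0, 0, 0.41, 0, 0, 0, -1], [0, 0, 0.42, 0, 0, 0, -1], [0, 0, 0.42, 0, 0, 0, -1], [0, 0, 0.42, 0, 0, 0, -1]],
])

```text
t: 7.42
eef_pos: [509.1, -65.0, 214.7]
tcp_rot: [3.141, -0.001, -0.103]
ft_force: [1.4, -0.3, -3.0]
opening: 0.604
grip_force: 30.0
```

Emit:
arm_command([
  [[0, 0, 0.007, 0, 0, 0, -1], [0, 0, 0.007, 0, 0, 0, -1], [0, 0, 0.007, 0, 0, 0, 1], [0, 0, 0.007, 0, 0, 0, 1], [0, 0, 0.007, 0, 0, 0, 1], [0, 0, 0.007, 0, 0, 0, 1], [0, 0, 0.007, 0, 0, 0, 1], [0, 0, 0.007, 0, 0, 0, 1]],
])

```text
t: 8.08
eef_pos: [509.0, -65.1, 213.2]
tcp_rot: [3.141, -0.0, -0.103]
ft_force: [0.3, -0.3, 0.9]
opening: 0.966
grip_force: 0.0
```

Emit:
arm_command([
  [[0, 0, -0.2, 0, 0, 0, 1], [0, 0, -0.4, 0, 0, 0, 1], [0, 0, -0.45, 0, 0, 0, 1], [0, 0, -0.45, 0, 0, 0, 1], [0, 0, -0.45, 0, 0, 0, 1], [0, 0, -0.45, 0, 0, 0, 1]],
])

```text
t: 8.58
eef_pos: [508.7, -65.0, 279.7]
tcp_rot: [-3.141, 0.001, -0.103]
ft_force: [0.0, 0.6, 0.2]
opening: 1.0
grip_force: 0.0
```

```bash
cat >> fit.py <<'E'
def near(P,c,r,z0,z1):
    z=P[...,2]; return P[(z>z0)&(z<z1)&(np.hypot(P[...,0]-c[0],P[...,1]-c[1])<r)]
E
python3 - <<'E'
from fit import *
I,P=snap("w4"); Q=near(P,(508.8,-65.7),48,46,60); print(rect(Q),len(Q),np.percentile(Q[:,2],[10,50,95]))
print(state()["joints"])
E
```

```text
8.5833 [508.7 -65.  279.7] [-3.1414e+00  1.4000e-03 -1.0290e-01]
((509.686767578125, -64.83599853515625), (58.223419189453125, 58.64664840698242), 84.21485137939453) 2215 [47.98109458 52.69213472 54.05534768]
[-2.55912741e-01  5.08722451e-01  1.95835635e+00 -1.37963038e-04
  6.76371936e-01  1.41783915e+00]
```

View pics/w4.png

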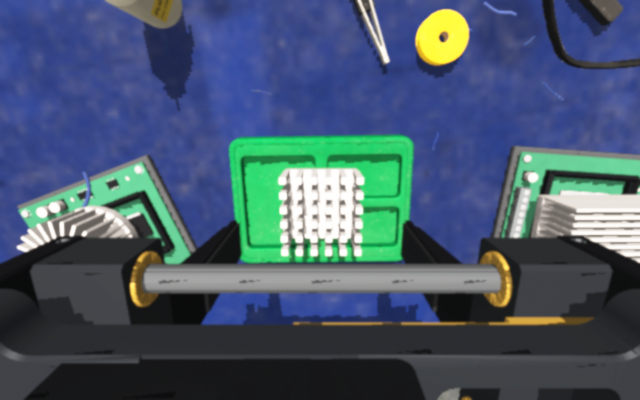

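Emit:
arm_command([
  [[-0.107, -0.614, 0, 0, 0, 0, 1], [-0.107, -0.614, 0, 0, 0, 0, 1], [-0.107, -0.614, 0, 0, 0, 0, 1]],
])

```text
t: 8.88
eef_pos: [501.6, 31.6, 279.5]
tcp_rot: [-3.141, 0.003, -0.102]
ft_force: [-0.5, 0.5, -0.4]
opening: 0.998
grip_force: 0.0
```

Emit:
arm_command([
  [[-0.107, -0.614, 0, 0, 0, 0, 1], [-0.107, -0.614, 0, 0, 0, 0, 1], [-0.107, -0.614, 0, 0, 0, 0, 1], [-0.107, -0.614, 0, 0, 0, 0, 1], [-0.107, -0.614, 0, 0, 0, 0, 1], [-0.107, -0.614, 0, 0, 0, 0, 1]],
])

```text
t: 9.38
eef_pos: [496.1, 120.5, 280.1]
tcp_rot: [3.141, 0.001, -0.103]
ft_force: [-0.5, -0.0, -0.9]
opening: 0.998
grip_force: 0.0
```

```bash
python3 - <<'E'
from fit import *
I,P=snap("w5"); Q=near(P,(496.3,121.6),48,52,66); print(rect(Q),cv2.minEnclosingCircle(Q[:,:2].astype(np.float32)),len(Q),np.percentile(Q[:,2],[10,50,95]))
E
```

```text
9.3833 [496.1 120.5 280.1] [ 3.1412e+00  9.0000e-04 -1.0340e-01]
((496.413818359375, 121.29833221435547), (63.98226547241211, 64.05687713623047), 65.77442932128906) ((496.17840576171875, 121.5965576171875), 32.5984992980957) 4462 [54.51867948 59.41123448 61.08285452]
```

Emit:
arm_command([
  [[-0.005, -0.006, 0.13, 0, 0, 0, 1], [-0.005, -0.006, 0.26, 0, 0, 0, 1], [-0.005, -0.006, 0.4, 0, 0, 0, 1], [-0.005, -0.006, 0.4, 0, 0, 0, 1], [-0.005, -0.006, 0.4, 0, 0, 0, 1]],
])

```text
t: 9.85
eef_pos: [495.5, 121.4, 220.2]
tcp_rot: [3.141, 0.002, -0.104]
ft_force: [0.0, 0.4, 0.6]
opening: 1.001
grip_force: 0.0
```

Emit:
arm_command([
  [[0, 0, 0, 0, 0, 0, -1], [0, 0, 0, 0, 0, 0, -1], [0, 0, 0, 0, 0, 0, -1], [0, 0, 0, 0, 0, 0, -1], [0, 0, 0, 0, 0, 0, -1], [0, 0, 0, 0, 0, 0, -1], [0, 0, 0, 0, 0, 0, -1]],
])

```text
t: 10.43
eef_pos: [495.4, 122.5, 221.1]
tcp_rot: [-3.141, -0.001, -0.103]
ft_force: [-0.4, 0.5, 5.6]
opening: 0.677
grip_force: 30.0
```

Emit:
arm_command([
  [[0, 0, -0.07, 0, 0, 0, -1], [0, 0, -0.15, 0, 0, 0, -1], [0, 0, -0.22, 0, 0, 0, -1], [0, 0, -0.25, 0, 0, 0, -1], [0, 0, -0.25, 0, 0, 0, -1]],
])

```text
t: 10.85
eef_pos: [495.4, 122.5, 259.4]
tcp_rot: [-3.141, -0.002, -0.103]
ft_force: [-0.0, -0.2, -1.6]
opening: 0.676
grip_force: 30.0
```

Emit:
arm_command([
  [[-0.04, -0.14, 0, 0, 0, 0, -1], [-0.09, -0.3, 0, 0, 0, 0, -1], [-0.13, -0.46, 0, 0, 0, 0, -1], [-0.172, -0.597, 0, 0, 0, 0, -1], [-0.172, -0.597, 0, 0, 0, 0, -1], [-0.172, -0.597, 0, 0, 0, 0, -1]],
])

```text
t: 11.35
eef_pos: [478.5, 214.9, 257.8]
tcp_rot: [3.141, 0.001, -0.101]
ft_force: [0.0, -0.8, -1.3]
opening: 0.675
grip_force: 30.0
```

```bash
python3 - <<'E'
from fit import *
from scipy.optimize import least_squares
def circ(tag):
    P=np.load(f"pics/{tag}P.npy");I=cv2.imread(f"pics/{tag}.png");z=P[...,2]
    Q=P[(z>17)&(z<21)&(I.max(2)<60)][:,:2]; d=np.linalg.norm(Q-[463,306],axis=1); Q=Q[(d>33)&(d<44)]
    r=least_squares(lambda p:np.hypot(*(Q-p[:2]).T)-p[2],[464,305,38],loss="soft_l1"); print(tag,len(Q),r.x)
snap("w6")
for t in("w2","w3","w6"): circ(t)
P=np.load("pics/w6P.npy");s=state()
Q=near(P,s["eef_pos"][:2]+[.7,0],40,88,104);print("held",cv2.minEnclosingCircle(Q[:,:2].astype(np.float32)),len(Q))
E
```

```text
11.35 [478.5 214.9 257.8] [ 3.1412e+00  5.0000e-04 -1.0080e-01]
w2 525 [462.96371886 306.04160601  38.32546119]
w3 615 [463.23569052 305.97805689  38.26420241]
w6 607 [463.00945569 305.21869636  38.87579122]
held ((485.55377197265625, 213.51744079589844), 38.685794830322266) 6865
```

View pics/w6.png

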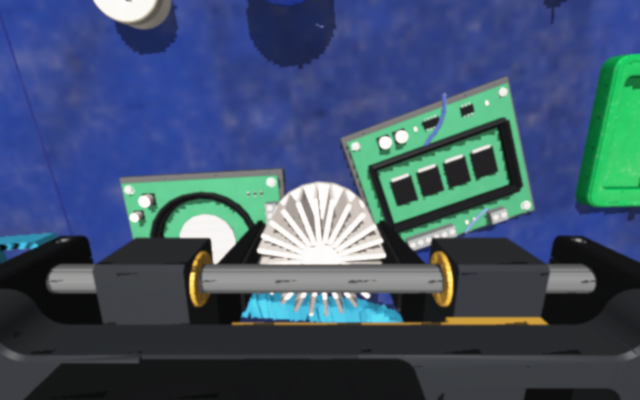

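Oblong frame is now fully visible at (447,170); round frame (208,235). Move the round sink over its frame.

Emit:
arm_command([
  [[-0.04, -0.14, 0, 0, 0, 0, -1], [-0.09, -0.3, 0, 0, 0, 0, -1], [-0.13, -0.46, 0, 0, 0, 0, -1], [-0.169, -0.592, 0, 0, 0, 0, -1], [-0.169, -0.592, 0, 0, 0, 0, -1], [-0.169, -0.592, 0, 0, 0, 0, -1], [-0.169, -0.592, 0.1, 0, 0, 0, -1], [-0.169, -0.592, 0.2, 0, 0, 0, -1], [-0.169, -0.592, 0.2, 0, 0, 0, -1], [-0.169, -0.592, 0.2, 0, 0, 0, -1]],
])

```text
t: 12.23
eef_pos: [463.1, 303.9, 227.8]
tcp_rot: [3.14, 0.001, -0.104]
ft_force: [-0.1, -0.2, -0.4]
opening: 0.68
grip_force: 30.0
```

Emit:
arm_command([
  [[-0.006, -0.012, 0, 0, 0, 0, -1], [-0.006, -0.012, 0, 0, 0, 0, -1], [-0.006, -0.012, 0.02, 0, 0, 0, -1], [-0.006, -0.012, 0.04, 0, 0, 0, -1], [-0.006, -0.012, 0.06, 0, 0, 0, -1], [-0.006, -0.012, 0.075, 0, 0, 0, -1], [-0.006, -0.012, 0.075, 0, 0, 0, -1], [-0.006, -0.012, 0.075, 0, 0, 0, -1]],
])

```text
t: 12.9
eef_pos: [462.0, 307.0, 216.7]
tcp_rot: [3.141, 0.0, -0.103]
ft_force: [-0.1, -1.1, -2.1]
opening: 0.678
grip_force: 30.0
```

Emit:
arm_command([
  [[0, 0.005, 0.008, 0, 0, 0, -1], [0, 0.005, 0.015, 0, 0, 0, -1], [0, 0.005, 0.02, 0, 0, 0, -1], [0, 0.005, 0.023, 0, 0, 0, -1], [0, 0.005, 0.023, 0, 0, 0, -1]],
])

```text
t: 13.32
eef_pos: [461.9, 306.2, 214.3]
tcp_rot: [-3.142, -0.0, -0.103]
ft_force: [-4.1, -2.5, 11.4]
opening: 0.681
grip_force: 30.0
```

Emit:
arm_command([
  [[0, 0, 0, 0, 0, 0, 1], [0, 0, 0, 0, 0, 0, 1], [0, 0, 0, 0, 0, 0, 1], [0, 0, 0, 0, 0, 0, 1], [0, 0, 0, 0, 0, 0, 1], [0, 0, 0, 0, 0, 0, 1]],
])

```text
t: 13.82
eef_pos: [462.0, 306.2, 213.3]
tcp_rot: [3.141, 0.0, -0.103]
ft_force: [-0.6, -0.0, -1.2]
opening: 0.988
grip_force: 0.0
```

Emit:
arm_command([
  [[0, 0, -0.2, 0, 0, 0, 1], [0, 0, -0.4, 0, 0, 0, 1], [0, 0, -0.45, 0, 0, 0, 1], [0, 0, -0.45, 0, 0, 0, 1], [0, 0, -0.45, 0, 0, 0, 1], [0, 0, -0.45, 0, 0, 0, 1]],
])

```text
t: 14.32
eef_pos: [461.7, 306.1, 279.8]
tcp_rot: [3.141, 0.001, -0.103]
ft_force: [-0.1, -1.4, -0.9]
opening: 0.999
grip_force: 0.0
```

```bash
cat >> fit.py <<'E'
def topplane(P,c,r,z0,z1):
    Q=near(P,c,r,z0,z1); A=np.c_[Q[:,:2]-c,np.ones(len(Q))]
    for _ in range(6):
        x=np.linalg.lstsq(A,Q[:,2],rcond=None)[0]; e=Q[:,2]-A@x; k=e>-1.2; A,Q=A[k],Q[k]
    return "tilt deg",np.degrees(x[:2]).round(2),"z",x[2].round(2),len(Q)
E
python3 - <<'E'
from fit import *
I,P=snap("w7"); Q=near(P,(463,306),48,46,60); print(cv2.minEnclosingCircle(Q[:,:2].astype(np.float32)),len(Q)); print(topplane(P,(463,306),36,46,62))
print("ref tray",topplane(np.load("pics/w4P.npy"),(509,-65),33,46,62)); print("ref rnd",topplane(np.load("pics/w5P.npy"),(496,121.5),36,50,66))
E
```

```text
14.3167 [461.7 306.1 279.8] [ 3.1406e+00  1.3000e-03 -1.0290e-01]
((462.9000244140625, 306.4276428222656), 32.407718658447266) 4052
('tilt deg', array([0.  , 0.04]), 'z', np.float64(53.38), 2384)
ref tray ('tilt deg', array([-0.17,  0.05]), 'z', np.float64(53.12), 1302)
ref rnd ('tilt deg', array([ 0.03, -0.03]), 'z', np.float64(60.24), 2485)
```

Round sink is home (top 53.4, level). Now the oblong.

```bash
python3 - <<'E'
from fit import *
P=np.load("pics/w1P.npy"); Q=near(P,(477,-277),55,56,64); print("obl",rect(Q),len(Q))
P=np.load("pics/w6P.npy");I=cv2.imread("pics/w6.png");z=P[...,2]
m=(z>17)&(z<21.5)&(I.max(2)<70)&(np.hypot(P[...,0]-496,P[...,1]-122)<60); Q=P[m];print("obl frame",rect(Q),len(Q))
E
```

```text
obl ((476.44403076171875, -279.270751953125), (86.64598846435547, 40.46067428588867), 84.3578872680664) 2514
obl frame ((495.658447265625, 121.64402770996094), (56.8330192565918, 102.0235366821289), 14.447846412658691) 2631
```

Emit:
arm_command([
  [[0.1, 0.968, 0, 0, 0, -0.139, 1], [0.1, 0.968, 0, 0, 0, -0.139, 1], [0.1, 0.968, 0, 0, 0, -0.139, 1], [0.1, 0.968, 0, 0, 0, -0.139, 1], [0.1, 0.968, 0, 0, 0, -0.139, 1], [0.1, 0.968, 0, 0, 0, -0.139, 1], [0.1, 0.968, 0, 0, 0, -0.139, 1], [0.1, 0.968, 0, 0, 0, -0.139, 1], [0.1, 0.968, 0, 0, 0, -0.139, 1]],
])

```text
t: 15.12
eef_pos: [461.9, 160.1, 280.0]
tcp_rot: [-3.141, 0.002, 0.772]
ft_force: [-0.4, -0.8, -0.8]
opening: 1.0
grip_force: 0.0
```

Emit:
arm_command([
  [[-0.677, 0.699, 0, 0, 0, -0.112, 1], [-0.677, 0.699, 0, 0, 0, -0.112, 1], [-0.677, 0.699, 0, 0, 0, -0.112, 1], [-0.677, 0.699, 0, 0, 0, -0.112, 1], [-0.677, 0.699, 0, 0, 0, -0.112, 1], [-0.677, 0.699, 0, 0, 0, -0.112, 1], [-0.677, 0.699, 0, 0, 0, -0.112, 1], [-0.677, 0.699, 0, 0, 0, -0.112, 1]],
])

```text
t: 15.78
eef_pos: [462.1, 14.3, 280.5]
tcp_rot: [-3.141, 0.0, 1.471]
ft_force: [0.4, 0.1, -0.3]
opening: 1.004
grip_force: 0.0
```

Emit:
arm_command([
  [[-0.967, 0.142, 0, 0, 0, 0, 1], [-0.967, 0.142, 0, 0, 0, 0, 1], [-0.967, 0.142, 0, 0, 0, 0, 1], [-0.967, 0.142, 0, 0, 0, 0, 1]],
])

```text
t: 16.12
eef_pos: [469.7, -134.8, 280.7]
tcp_rot: [3.141, 0.001, 1.469]
ft_force: [-0.2, -0.6, 0.3]
opening: 1.0
grip_force: 0.0
```

Emit:
arm_command([
  [[-0.967, 0.142, 0, 0, 0, 0, 1], [-0.967, 0.142, 0, 0, 0, 0, 1], [-0.967, 0.142, 0, 0, 0, 0, 1], [-0.967, 0.142, 0, 0, 0, 0, 1], [-0.967, 0.142, 0, 0, 0, 0, 1], [-0.967, 0.142, 0, 0, 0, 0, 1], [-0.967, 0.142, 0, 0, 0, 0, 1]],
])

```text
t: 16.7
eef_pos: [476.6, -277.6, 280.6]
tcp_rot: [-3.141, -0.001, 1.472]
ft_force: [-0.7, 0.5, 0.9]
opening: 0.999
grip_force: 0.0
```

```bash
python3 - <<'E'
from fit import *
I,P=snap("w8"); Q=near(P,(476.4,-279.3),52,56,64); print(rect(Q),len(Q))
E
```

```text
16.7 [ 476.6 -277.6  280.6] [-3.1406e+00 -7.0000e-04  1.4722e+00]
((476.67877197265625, -273.3966979980469), (73.96102905273438, 40.09379577636719), 84.35823822021484) 2328
```

View pics/w8.png

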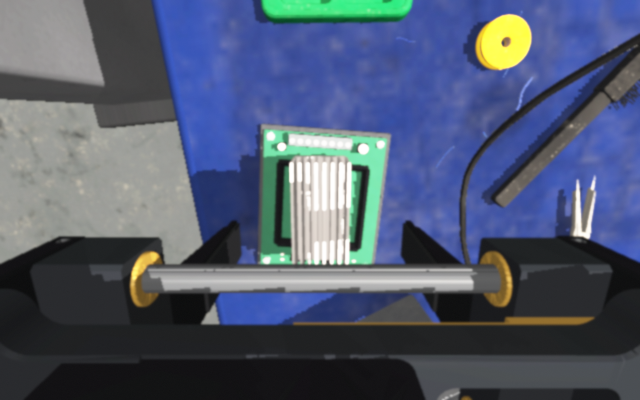

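Oblong sink straddled across its 40 mm (322,210). Descend and grip.

Emit:
arm_command([
  [[-0.016, 0.002, 0.13, 0, 0, 0, 1], [-0.016, 0.002, 0.26, 0, 0, 0, 1], [-0.016, 0.002, 0.4, 0, 0, 0, 1], [-0.016, 0.002, 0.4, 0, 0, 0, 1], [-0.016, 0.002, 0.4, 0, 0, 0, 1]],
])

```text
t: 17.17
eef_pos: [476.8, -279.9, 220.7]
tcp_rot: [-3.14, -0.001, 1.475]
ft_force: [-0.3, -0.2, 0.2]
opening: 1.0
grip_force: 0.0
```

Emit:
arm_command([
  [[0, 0, 0, 0, 0, 0, -1], [0, 0, 0, 0, 0, 0, -1], [0, 0, 0, 0, 0, 0, -1], [0, 0, 0, 0, 0, 0, -1], [0, 0, 0, 0, 0, 0, -1], [0, 0, 0, 0, 0, 0, -1], [0, 0, 0, 0, 0, 0, -1], [0, 0, 0, 0, 0, 0, -1], [0, 0, 0, 0, 0, 0, -1]],
])

```text
t: 17.92
eef_pos: [476.6, -281.0, 221.0]
tcp_rot: [-3.141, -0.0, 1.474]
ft_force: [-0.1, 0.6, 0.4]
opening: 0.428
grip_force: 0.7
```

Emit:
arm_command([
  [[0, 0, -0.1, 0, 0, 0, -1], [0, 0, -0.2, 0, 0, 0, -1], [0, 0, -0.3, 0, 0, 0, -1], [0, 0, -0.38, 0, 0, 0, -1], [0, 0, -0.38, 0, 0, 0, -1]],
])

```text
t: 18.33
eef_pos: [476.8, -281.1, 279.8]
tcp_rot: [3.139, 0.002, 1.474]
ft_force: [-0.1, 0.2, -1.8]
opening: 0.42
grip_force: 30.0
```

Emit:
arm_command([
  [[0.12, -0.005, 0, 0, 0, 0, -1], [0.3, -0.015, 0, 0, 0, 0, -1], [0.5, -0.025, 0, 0, 0, 0, -1], [0.7, -0.035, 0, 0, 0, 0, -1], [0.894, -0.045, 0, 0, 0, 0, -1]],
])

```text
t: 18.75
eef_pos: [482.5, -145.6, 277.1]
tcp_rot: [-3.141, -0.0, 1.474]
ft_force: [0.7, -0.6, -1.7]
opening: 0.42
grip_force: 30.0
```

Emit:
arm_command([
  [[0.2, -0.01, 0, 0, 0, 0, -1], [0.4, -0.02, 0, 0, 0, 0, -1], [0.6, -0.03, 0, 0, 0, 0, -1], [0.75, -0.04, 0, 0, 0, 0, -1], [0.894, -0.045, 0, 0, 0, 0, -1]],
])

```text
t: 19.17
eef_pos: [488.7, -11.2, 277.2]
tcp_rot: [-3.141, 0.0, 1.475]
ft_force: [0.8, 0.3, -2.0]
opening: 0.418
grip_force: 30.0
```

Emit:
arm_command([
  [[0.12, -0.005, 0, 0, 0, -0.01, -1], [0.25, -0.013, 0, 0, 0, -0.02, -1], [0.38, -0.02, 0, 0, 0, -0.03, -1], [0.52, -0.026, 0, 0, 0, -0.04, -1], [0.65, -0.033, 0, 0, 0, -0.05, -1], [0.78, -0.04, 0, 0, 0, -0.0556, -1], [0.894, -0.045, 0, 0, 0, -0.0556, -1], [0.894, -0.045, 0, 0, 0, -0.0556, -1], [0.894, -0.045, 0, 0, 0, -0.0556, -1]],
])

```text
t: 19.92
eef_pos: [495.0, 121.9, 277.2]
tcp_rot: [-3.141, 0.0, 1.825]
ft_force: [0.1, 0.0, -1.9]
opening: 0.419
grip_force: 30.0
```

```bash
python3 - <<'E'
from fit import *
I,P=snap("w9"); s=state();Q=near(P,s["eef_pos"][:2],55,112,124); print(rect(Q),len(Q),"z",np.nanmax(Q[:,2]) if len(Q) else 0)
z=P[...,2];print([(a,int(((z>a)&(z<a+4)&(np.hypot(P[...,0]-495,P[...,1]-122)<50)).sum())) for a in range(90,140,4)])
E
```

```text
19.9167 [495.  121.9 277.2] [-3.1405  0.      1.8251]
((494.662109375, 125.33307647705078), (57.15428161621094, 81.99091339111328), 14.776965141296387) 4491 z 123.95219520084558
[(90, 376), (94, 453), (98, 515), (102, 569), (106, 626), (110, 679), (114, 3852), (118, 182), (122, 178), (126, 195), (130, 212), (134, 223), (138, 222)]
```

View pics/w9.png

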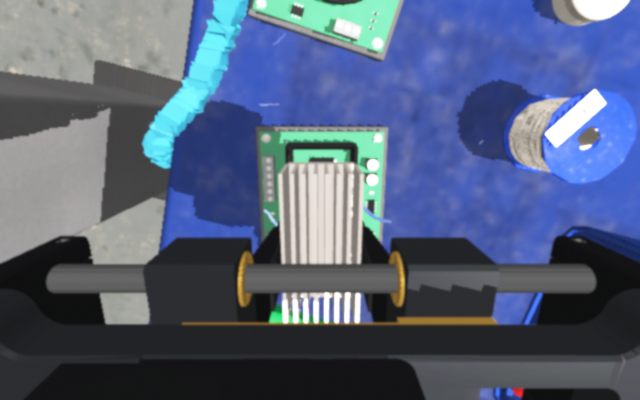

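```bash
python3 - <<'E'
from fit import *
P=np.load("pics/w9P.npy");I=cv2.imread("pics/w9.png"); c=np.array([495.6,121.7]); th=np.radians(14.45)
ex=np.array([np.cos(th),np.sin(th)]);ey=np.array([-ex[1],ex[0]])
m=(P[...,2]>112)&(P[...,2]<122)&(I.min(2)>90); m[:,:270]=0;m[:,375:]=0
X=(P[m][:,:2]-c)@ex;Y=(P[m][:,:2]-c)@ey
print("across",np.percentile(X,[.5,50,99.5]),"along",Y.min(),np.percentile(Y,[.5,99.5]),Y.max(),m.sum())
m=(P[...,2]>16.5)&(P[...,2]<22)&(I.max(2)<70)&(np.hypot(P[...,0]-c[0],P[...,1]-c[1])<65)
X=(P[m][:,:2]-c)@ex;Y=(P[m][:,:2]-c)@ey;print("frame X",X.min(),X.max(),"Ymax",Y.max(),m.sum())
E
```

```text
across [-20.04708508   1.73709401  19.89776918] along -37.347575697763624 [-35.64246701  44.5189865 ] 44.74545785849581 4106
frame X -27.193271641528483 27.128040229004537 Ymax 50.30705979569027 536
```

Held sink aligned with the frame, 1.6 mm too far along tool x; shift and lower.

Emit:
arm_command([
  [[-0.011, 0, 0.08, 0, 0, 0, -1], [-0.011, 0, 0.18, 0, 0, 0, -1], [-0.011, 0, 0.27, 0, 0, 0, -1], [-0.011, 0, 0.33, 0, 0, 0, -1], [-0.011, 0, 0.35, 0, 0, 0, -1], [-0.011, 0, 0.37, 0, 0, 0, -1], [-0.011, 0, 0.385, 0, 0, 0, -1], [-0.011, 0, 0.4, 0, 0, 0, -1], [-0.011, 0, 0.4, 0, 0, 0, -1]],
])

```text
t: 20.72
eef_pos: [495.7, 119.7, 218.0]
tcp_rot: [3.141, 0.0, 1.823]
ft_force: [-0.3, 0.1, -1.4]
opening: 0.422
grip_force: 30.0
```

Emit:
arm_command([
  [[0, 0, 0.01, 0, 0, 0, -1], [0, 0, 0.018, 0, 0, 0, -1], [0, 0, 0.024, 0, 0, 0, -1], [0, 0, 0.027, 0, 0, 0, -1], [0, 0, 0.027, 0, 0, 0, -1]],
])

```text
t: 21.13
eef_pos: [495.7, 119.8, 214.1]
tcp_rot: [3.141, 0.0, 1.824]
ft_force: [-0.2, -1.3, 1.4]
opening: 0.421
grip_force: 30.0
```

Emit:
arm_command([
  [[0, 0, 0, 0, 0, 0, 1], [0, 0, 0, 0, 0, 0, 1], [0, 0, 0, 0, 0, 0, 1], [0, 0, 0, 0, 0, 0, 1], [0, 0, 0, 0, 0, 0, 1], [0, 0, 0, 0, 0, 0, 1], [0, 0, 0, 0, 0, 0, 1]],
])

```text
t: 21.72
eef_pos: [495.7, 119.8, 213.9]
tcp_rot: [3.142, 0.0, 1.824]
ft_force: [0.6, 0.9, 0.3]
opening: 0.854
grip_force: 0.0
```

Emit:
arm_command([
  [[0, 0, -0.2, 0, 0, 0, 1], [0, 0, -0.4, 0, 0, 0, 1], [0, 0, -0.45, 0, 0, 0, 1], [0, 0, -0.45, 0, 0, 0, 1], [0, 0, -0.45, 0, 0, 0, 1], [0, 0, -0.45, 0, 0, 0, 1]],
])

```text
t: 22.22
eef_pos: [495.4, 119.8, 280.4]
tcp_rot: [-3.14, -0.0, 1.824]
ft_force: [0.1, -0.7, -0.0]
opening: 0.999
grip_force: 0.0
```

```bash
python3 - <<'E'
from fit import *
I,P=snap("w10"); c=(495.6,121.7);Q=near(P,c,50,47,62); print(rect(Q),len(Q)); print(topplane(P,c,42,47,62))
E
```

```text
22.2167 [495.4 119.8 280.4] [-3.1402e+00 -1.0000e-04  1.8236e+00]
((495.3390808105469, 123.25193786621094), (40.12641525268555, 81.72132110595703), 14.63795280456543) 2572
('tilt deg', array([0.01, 0.02]), 'z', np.float64(53.47), 2110)
```

Oblong home (top 53.5, level). Fetch the square sink.

Emit:
arm_command([
  [[-0.608, -0.11, 0, 0, 0, 0, 1], [-0.608, -0.11, 0, 0, 0, 0, 1], [-0.608, -0.11, 0, 0, 0, 0, 1]],
])

```text
t: 22.52
eef_pos: [502.8, 23.9, 280.3]
tcp_rot: [-3.14, 0.0, 1.822]
ft_force: [0.4, -0.6, -0.4]
opening: 0.999
grip_force: 0.0
```

Emit:
arm_command([
  [[-0.608, -0.11, 0, 0, 0, 0.0564, 1], [-0.608, -0.11, 0, 0, 0, 0.0564, 1], [-0.608, -0.11, 0, 0, 0, 0.0564, 1], [-0.608, -0.11, 0, 0, 0, 0.0564, 1], [-0.608, -0.11, 0, 0, 0, 0.0564, 1], [-0.608, -0.11, 0, 0, 0, 0.0564, 1], [-0.608, -0.11, 0, 0, 0, 0.0564, 1]],
])

```text
t: 23.1
eef_pos: [509.2, -63.9, 281.1]
tcp_rot: [-3.141, -0.0, 1.473]
ft_force: [-0.5, 0.1, -0.3]
opening: 0.998
grip_force: 0.0
```

```bash
python3 - <<'E'
from fit import *
I,P=snap("w11"); c=(509,-65);Q=near(P,c,46,49,62); print(rect(Q),len(Q))
E
```

```text
23.1 [509.2 -63.9 281.1] [-3.1408e+00 -1.0000e-04  1.4729e+00]
((509.36285400390625, -64.8664779663086), (58.53935623168945, 58.15955352783203), 84.23870849609375) 1859
```

Emit:
arm_command([
  [[-0.009, 0.001, 0.13, 0, 0, 0, 1], [-0.009, 0.001, 0.28, 0, 0, 0, 1], [-0.009, 0.001, 0.4, 0, 0, 0, 1], [-0.009, 0.001, 0.447, 0, 0, 0, 1], [-0.009, 0.001, 0.447, 0, 0, 0, 1], [-0.009, 0.001, 0.447, 0, 0, 0, 1]],
])

```text
t: 23.65
eef_pos: [509.5, -66.0, 214.6]
tcp_rot: [-3.141, 0.0, 1.47]
ft_force: [1.0, 0.6, 1.0]
opening: 1.003
grip_force: 0.0
```

Emit:
arm_command([
  [[0, 0, 0, 0, 0, 0, -1], [0, 0, 0, 0, 0, 0, -1], [0, 0, 0, 0, 0, 0, -1], [0, 0, 0, 0, 0, 0, -1], [0, 0, 0, 0, 0, 0, -1], [0, 0, 0, 0, 0, 0, -1], [0, 0, 0, 0, 0, 0, -1], [0, 0, 0, 0, 0, 0, -1]],
])

```text
t: 24.32
eef_pos: [509.3, -66.5, 214.5]
tcp_rot: [3.141, 0.0, 1.469]
ft_force: [-0.8, -0.9, 3.2]
opening: 0.606
grip_force: 30.0
```

Emit:
arm_command([
  [[0, 0, -0.1, 0, 0, 0, -1], [0, 0, -0.2, 0, 0, 0, -1], [0, 0, -0.27, 0, 0, 0, -1], [0, 0, -0.3, 0, 0, 0, -1], [0, 0, -0.3, 0, 0, 0, -1]],
])

```text
t: 24.73
eef_pos: [509.4, -66.4, 260.1]
tcp_rot: [3.14, 0.0, 1.469]
ft_force: [0.9, -0.1, -2.3]
opening: 0.611
grip_force: 30.0
```

Emit:
arm_command([
  [[-0.12, -0.006, 0, 0, 0, 0, -1], [-0.3, -0.015, 0, 0, 0, 0, -1], [-0.48, -0.025, 0, 0, 0, 0, -1], [-0.64, -0.034, 0, 0, 0, 0, -1], [-0.721, -0.038, 0, 0, 0, 0, -1]],
])

```text
t: 25.15
eef_pos: [492.3, -175.5, 258.6]
tcp_rot: [-3.141, 0.0, 1.468]
ft_force: [0.2, 0.6, -2.2]
opening: 0.607
grip_force: 30.0
```

Emit:
arm_command([
  [[-0.16, -0.008, 0, 0, 0, 0.003, -1], [-0.33, -0.017, 0, 0, 0, 0.006, -1], [-0.5, -0.026, 0, 0, 0, 0.0108, -1], [-0.64, -0.034, 0, 0, 0, 0.0108, -1], [-0.721, -0.038, 0, 0, 0, 0.0108, -1], [-0.721, -0.038, 0, 0, 0, 0.0108, -1], [-0.721, -0.038, 0, 0, 0, 0.0108, -1]],
])

```text
t: 25.73
eef_pos: [475.9, -280.3, 258.9]
tcp_rot: [-3.141, -0.001, 1.401]
ft_force: [-0.3, 1.0, -1.9]
opening: 0.611
grip_force: 30.0
```

```bash
python3 - <<'E'
from fit import *
I,P=snap("w12"); I=I[:,:,::-1]; c=np.array([476.2,-278.9]); th=np.radians(-9.7)
ex=np.array([np.cos(th),np.sin(th)]);ey=np.array([-ex[1],ex[0]]); rel=lambda Q:((Q[:,:2]-c)@ex,(Q[:,:2]-c)@ey)
m=(P[...,2]>94)&(P[...,2]<104)&(I.min(2)>90)&(np.hypot(P[...,0]-c[0],P[...,1]-c[1])<48)
X,Y=rel(P[m]);print("sink",np.percentile(X,[.3,99.7]),np.percentile(Y,[.3,99.7]),m.sum(),rect(P[m]))
m=(P[...,2]>16.5)&(P[...,2]<22)&(I.max(2)<70)&(np.hypot(P[...,0]-c[0],P[...,1]-c[1])<60)
X,Y=rel(P[m]);print("frame X",X.min(),X.max(),"Ymax",Y.max(),m.sum())
E
```

```text
25.7333 [ 475.9 -280.3  258.9] [-3.1408e+00 -5.0000e-04  1.4006e+00]
sink [-28.40766634  29.41381892] [-28.71158148  29.54082778] 2726 ((476.6888122558594, -278.5970153808594), (58.789066314697266, 58.21725082397461), 80.28740692138672)
frame X -36.73209330520425 36.430818096517726 Ymax 36.30252194359351 715
```

View pics/w12.png

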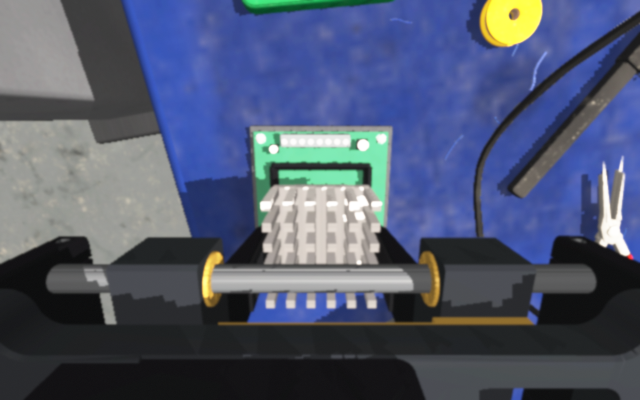

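Sink and frame are concentric within 0.6 mm; lower.

Emit:
arm_command([
  [[-0.004, -0.004, 0.07, 0, 0, 0, -1], [-0.004, -0.004, 0.15, 0, 0, 0, -1], [-0.004, -0.004, 0.2, 0, 0, 0, -1], [-0.004, -0.004, 0.22, 0, 0, 0, -1], [-0.004, -0.004, 0.24, 0, 0, 0, -1], [-0.004, -0.004, 0.26, 0, 0, 0, -1], [-0.004, -0.004, 0.272, 0, 0, 0, -1], [-0.004, -0.004, 0.272, 0, 0, 0, -1], [-0.004, -0.004, 0.272, 0, 0, 0, -1]],
])

```text
t: 26.53
eef_pos: [475.4, -281.0, 218.7]
tcp_rot: [3.141, 0.0, 1.401]
ft_force: [-0.9, 0.3, -2.5]
opening: 0.606
grip_force: 30.0
```

Emit:
arm_command([
  [[0, 0, 0.01, 0, 0, 0, -1], [0, 0, 0.018, 0, 0, 0, -1], [0, 0, 0.024, 0, 0, 0, -1], [0, 0, 0.027, 0, 0, 0, -1], [0, 0, 0.027, 0, 0, 0, -1]],
])

```text
t: 26.95
eef_pos: [475.4, -280.9, 214.8]
tcp_rot: [3.141, 0.0, 1.401]
ft_force: [-0.2, 0.6, 3.6]
opening: 0.609
grip_force: 30.0
```

Emit:
arm_command([
  [[0, 0, 0, 0, 0, 0, 1], [0, 0, 0, 0, 0, 0, 1], [0, 0, 0, 0, 0, 0, 1], [0, 0, 0, 0, 0, 0, 1], [0, 0, 0, 0, 0, 0, 1], [0, 0, 0, 0, 0, 0, 1], [0, 0, 0, 0, 0, 0, 1]],
])

```text
t: 27.53
eef_pos: [475.4, -281.0, 214.5]
tcp_rot: [3.142, 0.0, 1.401]
ft_force: [-0.3, 0.1, 0.6]
opening: 0.987
grip_force: 0.0
```

Emit:
arm_command([
  [[0, 0, -0.2, 0, 0, 0, 1], [0, 0, -0.4, 0, 0, 0, 1], [0, 0, -0.6, 0, 0, 0, 1], [0, 0, -0.6, 0, 0, 0, 1], [0, 0, -0.6, 0, 0, 0, 1], [0, 0, -0.6, 0, 0, 0, 1]],
])

```text
t: 28.03
eef_pos: [475.2, -280.8, 304.1]
tcp_rot: [-3.141, -0.0, 1.401]
ft_force: [0.3, -0.1, -0.3]
opening: 1.001
grip_force: 0.0
```

```bash
python3 - <<'E'
from fit import *
I,P=snap("w13"); c=(476.2,-278.9);Q=near(P,c,46,49,62); print(rect(Q),len(Q)); print(topplane(P,c,33,47,62))
p,d=read_camera("side"); cv2.imwrite("pics/side1.png",p[:,:,::-1])
A=cv2.imread("pics/side0.png");B=p[:,:,::-1]
for n,(a,b,e,f) in dict(bot=(190,226,345,368),spool=(168,196,325,355)).items(): print(n,np.abs(A[a:b,e:f].astype(int)-B[a:b,e:f]).mean())
P2=cloud("side",d); 
E
```

```text
28.0333 [ 475.2 -280.8  304.1] [-3.1413e+00 -1.0000e-04  1.4013e+00]
((476.0787353515625, -279.71722412109375), (59.03404998779297, 58.01245880126953), 79.98579406738281) 1484
('tilt deg', array([0.08, 0.19]), 'z', np.float64(53.42), 1026)
bot 1.7302737520128824
spool 1.628968253968254
```

View pics/side1.png

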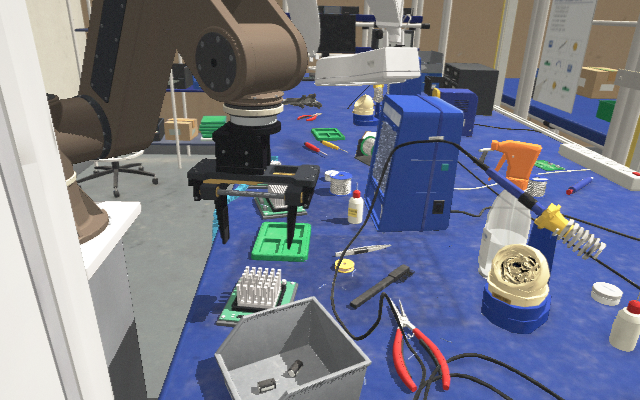

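Square sink sits home (262,287), level. The bottle (356,207) and spool (341,184) are unmoved and the arm is clear.

```bash
python3 -c "
from cell import *
print(job_done())"
```

```text
the job is handed in; nothing more can be done
None
```

Job handed in at about 28 s: each sink sits level and fully down in its own frame, the square one having gone by way of the green tray, and the flux bottle and solder spool were not moved.

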